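# Vent a culture jar: lift the guard tab, unscrew the vent cap

### The arm

A 6-joint arm with a two-finger parallel gripper is mounted at the origin on the work surface. World frame = base frame: x ahead of the robot, y to its left, z up, the work surface at z = 0. Lengths are in m, angles in rad, forces in N, time in s.
With the tool pointing down it reaches from about 0.3 to 0.825 m from the base axis. Payload 5.4 kg.
Tool frame: the origin (TCP) lies at the very end of the fingers, on their centre line; the grasp point (between the pads) lies 19 mm behind it; z points along the fingers, y is the line along which they close (so a half turn about z gives the same grasp; the last joint's range is limited). The gripper opens to 92 mm and grips with 3 to 60 N. Pads are 20 mm wide; open, the fingers measure 128 mm over their backs; the gripper's body (75 mm by 189 mm) begins 69 mm behind the grasp point.
Start: joints at [1.055, 0.158, 1.597, -0, 1.386, -0.21], TCP at [0.173, 0.548, 0.215] pointing down, gripper open.
Joint ranges: [-2.91, 2.91], [-0.94, 2.29], [0.18, 2.7], [-1.29, 4.43], [0.17, 2.64], [-3, 3]. Speed limits (rad/s): [2.57, 2.57, 3.14, 3.14, 3.14, 3.14].

### API

Orientations are given as a rotation vector (axis times angle).
In Python, from plant import ctrl gives the robot as it stands.
- The arm moves only by the shell command python3 -m handwheel 'ROWS' [FORCE]. ROWS is JSON, one flat list of numbers, 5 for each row, row after row: the gripper's target within -1 to 1 (fully open at 1, half-way at 0, shut at -1), then the shift along the tool's x, y, z in cm, then the turn about the tool's z in degrees. A call has 1 to 8 rows; each row is the pose to reach, as a shift and turn from the pose commanded when the call began, along the tool's axes at that moment; what a row does not reach only later rows make up. A row lasts 1/10 s, in which the tool goes at most 50 mm and 8.59 degrees, less where a joint would pass 70% of its speed; a pose out of reach is approached as far as the arm can. A call with a gripper value outside its range is refused whole. The fingers move at their own pace and stop on an object; FORCE is the grip in N (left out, the last holds). Time passes only in rows, so rows that repeat a pose let the fingers close. It gives the time, the measured TCP pose, the force, the opening and the grip force at its end, in the units of the state.
- ctrl.get_obs(): the state, without advancing time (a new reading comes with each control period).
- ctrl.grab_frame(name): name is "side" or "top"; returns a dict with "image" (420x560x3 uint8, red, green, blue), "depth" (420x560 float32, m along the optical axis (not along the pixel's ray), 0 where there is no reading), "K" (3x3 intrinsics, pixels), "k1" (the pictures are not rectified: a ray, as slopes to the right and down, at radius r is drawn at 1 + k1 r^2 times it, then the intrinsics apply), "R" (3x3) and "t" (3): a world point X has camera coordinates R X + t. Camera axes: x right, y down, z forward; pixel columns grow to the right and rows downward; lengths in m; the calibration is good to about 2 mm. A picture is of the moment at which its call begins.
- ctrl.hand_in(): hands the job in; it is judged then, once.
Trained networks look in a picture, given as the dict that the camera call returned (one of the last four; its "shot" number tells which), for a name from the list of things; names that differ only in an ending like _2 or _b are one class to them, and where a whole thing is asked for, a point or a joint stands for the part that bears it (a point fixed in the world has none). Each returns a list of dicts, best first, with "score" (0 to 1); they miss things now and then, are a little off and sometimes report something else, mostly with a low value. They report only what shows in the picture. A call takes as long as a camera call.
- ctrl.find_in(target, picture): "box" ([left, top, right, bottom] in pixels, round what is visible of it).
- ctrl.regions_of(target, picture): "region" (420x560 bool, what is visible of it) and "box" ([left, top, right, bottom] in pixels, round what is visible of it).
- ctrl.pinpoint(target, picture): "position" ([column, row] in pixels: a listed point, or the origin of a listed thing).
The state is a dict: "t": time; "joint_pos": joint angles; "dq": joint speeds; "joint_torque": joint torques, N m; "eef_pos": TCP position; "ee_rot": TCP orientation; "wrist_force": force on the tool from outside, world axes, zero at the start; "moment": the same for the moment, N m; "width": finger opening in m; "finger_force": force on a finger pad.
Only numpy, scipy, OpenCV 4.12 (cv2) and the standard library are available. Lean on these libraries where they do the work, as an engineer would, in place of code of your own. Each camera call takes 0.05 s, during which the arm holds its last target. There are 200 camera calls.

### The job

Open the vent of the culture jar: first lift the orange flip-up tab right over and back, clear of the blue cap, and then unscrew the cap (anticlockwise from above) until it comes to its stop. The valve head stands on soft rubber, so treat it gently: do not push it down, pull it up or twist it hard, do not force the cap past its stop, and do not disturb the other things on the bench. Leave the tab open.

Things in the scene. Friction and masses are not known exactly. Their poses are not given: they have to be found in the camera images.
- jar: Clear culture jar clamped in a square dark steel foot (160 mm), jar diameter 120 mm. Origin on the jar's axis at bench height, z up. Its grey lid (diameter 132 mm, top at 80 mm) carries, on a rubber-mounted stem, a round aluminium valve head with an orange flip-up tab (along the jar's x axis) arching over a blue cap (on the jar's axis).
- flange_nominal (a point): NOMINAL centre of the flat top of the valve head's flange (diameter 128 mm), 112 mm above the bench; axes as the jar's. The stem may be set at any height: the true flange, with tab and cap riding on it, is anywhere up to 17 mm higher or lower than this point (x and y are true). Find its height by touch (or see it). All heights below are above the true flange top.
- tongue_nominal (a point): NOMINAL middle of the shut tab's tongue (height as unsure as the flange's), at x = -45 mm on the jar: 14 mm wide along the jar's y, from x = -27 to -63 mm, 1 to 9 mm above the true flange, bare flange on both sides. Pinch it by its two sides; to hold it the fingertips must come within about 5 mm of the flange. It can turn between the pads as it is lifted.
- hinge_nominal (a point): NOMINAL middle of the tab's hinge pin (height as unsure as the flange's): pin along the jar's y axis, at x = +36 mm, 8 mm above the true flange. The tab's plate over the cap is 34 mm wide, its top 33 mm above the flange.
- wing_nominal (a point): NOMINAL middle of the cap's grip wing (height as unsure as the flange's), 15 mm above the true flange on the jar's axis. Cap: disc of diameter 40 mm, 0 to 6 mm above the flange; on it the wing, 38 mm long, 12 mm thick, 6 to 24 mm above the flange, along the jar's x axis at cap joint 0. The cap turns with its joint and its thread lifts it 2.4 mm per radian.
- tab (a joint): Flip-up tab's hinge angle, rad: 0 shut over the cap, grows as the tongue rises and goes over towards the jar's +x, stop at 2.3. Stiff: about 4 N at the tongue moves it; it stays where it is left. Once near upright it can simply be pushed on over from the cap's side.
- cap (a joint): Vent cap's angle, rad: grows as it is unscrewed (anticlockwise from above); starts between 0 and 0.4; hard stop at 2.6. Turning takes about 0.25 N m.
- head_push (a joint): How far the rubber mount lets the valve head rise (+) or sink (-), m, 0 when free; 4 N per mm. More than 4 mm (16 N) either way damages it.
- head_twist (a joint): How far the valve head is twisted on its rubber mount, rad, 0 when free, positive anticlockwise from above; about 8 N m per rad. More than 0.12 rad (1 N m) either way damages it.
- oring: bystander: loose black rubber ring, 56 mm across, 6 mm high, beside the jar
- spare_cap: bystander: loose grey spare cap, 40 mm across, 24 mm high, beside the jar on the other side
- beaker: bystander: glass beaker, 68 mm across, 85 mm high
- dish: bystander: closed clear dish, 90 mm across, 14 mm high
- reagent: bystander: amber bottle, 60 mm across, 120 mm high
- slide_box: bystander: blue slide box, 100 x 180 x 35 mm
- brush: bystander: small brush, 160 mm long

How it is judged:
By the outcome, as a careful person would: the job done as asked, in the order asked, and still so for the second after the job is handed in, with the robot touching nothing.
It also fails if it takes over 72 s, if anything falls off the work surface, if the arm or the gripper's body presses on something with over 40 N, if the wrist force passes 120 N, or if a joint passes its speed limit or range.

## Working session

There is one attempt and no reset: what is moved stays moved. The work goes in short steps, Python scripts to look and compute and a shell command to move; the robot and the scene stay as the last step left them, time stands still between calls to the robot, and variables do not carry over. Pictures are saved under pics/ and viewed, at most 10 in all, crops included, and the job is handed in when it is done.

```bash
mkdir -p pics; cat > h.py <<'E'
import numpy as np, cv2
from plant import ctrl
from scipy.spatial.transform import Rotation as Ro
def grab(n,fn=None):
    f=ctrl.grab_frame(n)
    if fn: cv2.imwrite('pics/'+fn,f['image'][:,:,::-1])
    return f
def ray(f,px):
    K=f['K'];d=np.array([f['k1'],0,0,0,0.])
    p=cv2.undistortPoints(np.array(px,float).reshape(-1,1,2),K,d,None,None).reshape(-1,2)
    return np.c_[p,np.ones(len(p))]
def world(f,px,depth):   # with depth along axis
    return (ray(f,px)*np.reshape(depth,(-1,1))-f['t'])@f['R']
def atz(f,px,z):
    c=-f['R'].T@f['t']; d=ray(f,px)@f['R']
    return c+d*((z-c[2])/d[:,2])[:,None]
def proj(f,X):
    return cv2.projectPoints(np.atleast_2d(X).astype(float),cv2.Rodrigues(f['R'])[0],f['t'],f['K'],np.array([f['k1'],0,0,0,0.]))[0].reshape(-1,2)
def cloud(f):
    v,u=np.nonzero(f['depth']>0)
    return world(f,np.c_[u,v],f['depth'][v,u]),u,v
E
python3 - <<'E'
from h import *
o=ctrl.get_obs(); print({k:np.round(v,3) for k,v in o.items()})
for n in ('top','side'):
    f=grab(n,n+'0.png'); print(n,f['K'].tolist(),f['k1'],'cam',-f['R'].T@f['t'])
    for t in ('jar','flange_nominal','tongue_nominal','hinge_nominal','wing_nominal'):
        r=ctrl.pinpoint(t,f); print(t,[(np.round(a['position'],1).tolist(),round(a['score'],2)) for a in r[:2]])
E
```

```text
{'t': np.float64(0.0), 'joint_pos': array([ 1.055,  0.159,  1.598, -0.   ,  1.386, -0.21 ]), 'dq': array([-0.   ,  0.   , -0.001,  0.   , -0.   ,  0.   ]), 'joint_torque': array([-1.0000e-03, -3.8557e+01, -3.2211e+01,  7.0000e-02,  3.8000e-02,
       -0.0000e+00]), 'eef_pos': array([0.173, 0.548, 0.214]), 'ee_rot': array([-4.780e-01, -3.104e+00,  3.000e-03]), 'wrist_force': array([-0.051,  0.795,  0.075]), 'moment': array([0.027, 0.001, 0.017]), 'finger_force': np.float64(0.0), 'width': np.float64(0.092)}
top [[481.1061112416013, 0.0, 280.70114665767596], [0.0, 481.1061112416013, 207.19829209360555], [0.0, 0.0, 1.0]] -0.17129577868106907 cam [ 3.01091169e-01 -5.03528566e-04  1.44607766e+00]
jar [([306.8, 204.2], 0.59)]
flange_nominal [([309.5, 200.4], 0.75)]
tongue_nominal [([307.1, 211.5], 0.82)]
hinge_nominal []
wing_nominal [([308.4, 197.4], 0.89), ([307.9, 188.3], 0.45)]
side [[433.254575836836, 0.0, 287.6117966894548], [0.0, 433.254575836836, 213.96796902456688], [0.0, 0.0, 1.0]] -0.14217574681283726 cam [ 0.44281561 -1.08107132  0.82838114]
jar [([292.4, 254.3], 0.85), ([294.5, 291.2], 0.23)]
flange_nominal [([287.8, 223.9], 0.93)]
tongue_nominal [([272.6, 223.4], 0.9), ([289.2, 255.3], 0.61)]
hinge_nominal [([300.0, 222.9], 0.72)]
wing_nominal [([289.8, 220.5], 0.69)]
```

```bash
python3 - <<'E'
import cv2,numpy as np
a=cv2.imread('pics/top0.png');b=cv2.imread('pics/side0.png')
c=np.hstack([cv2.resize(a[150:260,250:360],(400,400),interpolation=2),cv2.resize(b[180:290,235:345],(400,400),interpolation=2)])
cv2.imwrite('pics/crop0.png',c)
cv2.imwrite('pics/both0.png',np.vstack([np.hstack([a,b])[::1]]).astype(np.uint8)[:, :] if 0 else cv2.resize(np.hstack([a,b]),(800,300)))
E
```

```text
(no output)
```

View pics/both0.png

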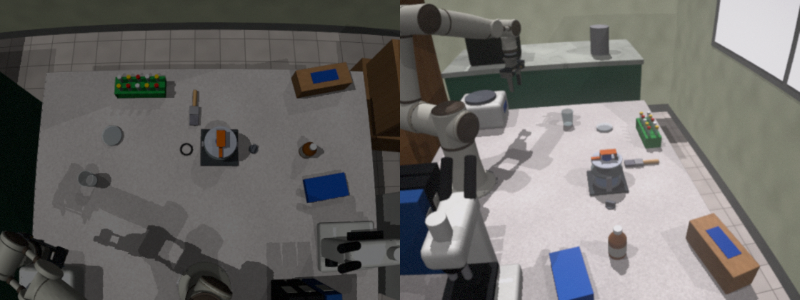

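View pics/crop0.png

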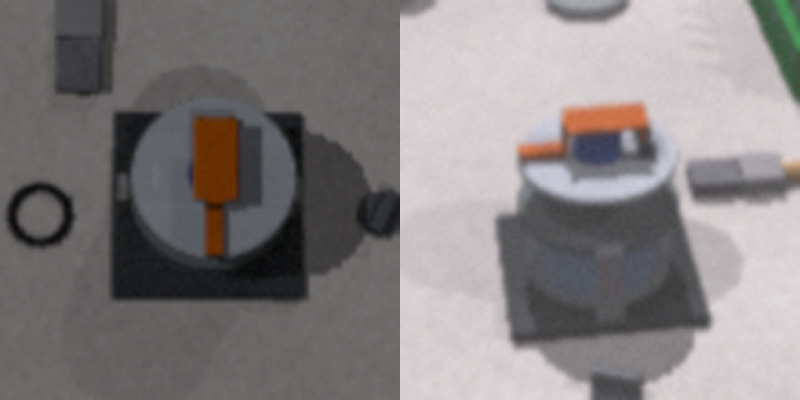

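The top crop shows the tab pointing at the robot: tongue at about (309,213), plate at (309,194), and the square foot aligned with the world axes. I'll fit the flange and tab using depth.

```bash
python3 - <<'E'
from h import *
for n in ('top','side'):
    f=grab(n); P,u,v=cloud(f); im=f['image'][v,u].astype(int)
    fl=ctrl.pinpoint('flange_nominal',f)[0]['position']; c=atz(f,[fl],.112)[0]; print(n,'flange px->',c)
    near=(np.hypot(P[:,0]-c[0],P[:,1]-c[1])<.11)
    print(np.histogram(P[near,2],bins=np.arange(-.01,.19,.005)))
    org=near&(im[:,0]>90)&(im[:,0]>2*im[:,2]+20)&(im[:,0]>1.5*im[:,1])
    Q=P[org]; print('orange',len(Q),Q.min(0),Q.max(0)); print(np.histogram(Q[:,2],bins=np.arange(.09,.18,.004)))
    # foot
    ft=near&(P[:,2]<.03)&(im.max(1)<60)&(P[:,2]>.003)
    if ft.sum()>50:
        print('foot z',np.median(P[ft,2])); r=cv2.minAreaRect(P[ft,:2].astype(np.float32)); print(r)
    for k in ('jar','tongue_nominal'):
        r=ctrl.regions_of(k,f); print(k,[(x['box'],x['score'],x['region'].sum()) for x in r[:2]])
E
```

```text
top flange px-> [ 0.5807886  -0.06000586  0.112     ]
(array([118, 593, 453, 353, 504, 115,   9,   8,   3,   4,   3,   2,   2,
         2,   2,   8,  23, 111,  56,   5,   0,   0,   0,   0,   5, 261,
       761, 223,  46,  12,   3,   3, 119, 143,   7,   0,   0,   0,   0]), array([-0.01 , -0.005,  0.   ,  0.005,  0.01 ,  0.015,  0.02 ,  0.025,
        0.03 ,  0.035,  0.04 ,  0.045,  0.05 ,  0.055,  0.06 ,  0.065,
        0.07 ,  0.075,  0.08 ,  0.085,  0.09 ,  0.095,  0.1  ,  0.105,
        0.11 ,  0.115,  0.12 ,  0.125,  0.13 ,  0.135,  0.14 ,  0.145,
        0.15 ,  0.155,  0.16 ,  0.165,  0.17 ,  0.175,  0.18 ,  0.185]))
orange 286 [ 0.5242084  -0.07805076  0.12693628] [ 0.61858012 -0.04709853  0.16165086]
(array([  0,   0,   0,   0,   0,   0,   0,   0,   0,  16,  22,   4,   0,
         0,   1,  71, 138,  34,   0,   0,   0,   0]), array([0.09 , 0.094, 0.098, 0.102, 0.106, 0.11 , 0.114, 0.118, 0.122,
       0.126, 0.13 , 0.134, 0.138, 0.142, 0.146, 0.15 , 0.154, 0.158,
       0.162, 0.166, 0.17 , 0.174, 0.178]))
foot z 0.01138446102064139
((0.5810819268226624, -0.06591708213090897), 
[... 626 characters left out ...]
75,  0.08 ,  0.085,  0.09 ,  0.095,  0.1  ,  0.105,
        0.11 ,  0.115,  0.12 ,  0.125,  0.13 ,  0.135,  0.14 ,  0.145,
        0.15 ,  0.155,  0.16 ,  0.165,  0.17 ,  0.175,  0.18 ,  0.185]))
orange 122 [ 0.52426295 -0.08331053  0.12935468] [ 0.61798678 -0.05585478  0.16127414]
(array([ 0,  0,  0,  0,  0,  0,  0,  0,  0,  1,  7,  7,  0,  0,  0,  2, 73,
       32,  0,  0,  0,  0]), array([0.09 , 0.094, 0.098, 0.102, 0.106, 0.11 , 0.114, 0.118, 0.122,
       0.126, 0.13 , 0.134, 0.138, 0.142, 0.146, 0.15 , 0.154, 0.158,
       0.162, 0.166, 0.17 , 0.174, 0.178]))
jar [([259.9, 207.6, 316.5, 273.9], 0.89, np.int64(2928))]
tongue_nominal [([260.0, 206.5, 320.5, 273.6], 0.71, np.int64(2971))]
```

```bash
python3 - <<'E'
from h import *
c0=np.array([.582,-.0625])
for n in ('top','side'):
    f=grab(n); P,u,v=cloud(f); im=f['image'][v,u].astype(int)
    d=np.hypot(P[:,0]-c0[0],P[:,1]-c0[1])
    gray=(np.ptp(im,axis=1)<45)
    fl=(d<.09)&(P[:,2]>.11)&(P[:,2]<.135)&gray
    Q=P[fl]; (cx,cy),r=cv2.minEnclosingCircle(Q[:,:2].astype(np.float32)); print(n,'flange',np.median(Q[:,2]),cx,cy,r, 'meanz lo/hi x',np.median(Q[Q[:,0]<.56,2]),np.median(Q[Q[:,0]>.6,2]))
    org=(d<.11)&(im[:,0]>70)&(im[:,0]>2*im[:,2]+10)&(im[:,0]>1.5*im[:,1])&(P[:,2]>.11)
    for nm,m in (('plate',org&(P[:,2]>.148)),('tongue',org&(P[:,2]<.14))):
        q=P[m]; print(nm,len(q),'z',np.median(q[:,2]),'mean',q.mean(0),'x',q[:,0].min(),q[:,0].max(),'y',q[:,1].min(),q[:,1].max(),cv2.minAreaRect(q[:,:2].astype(np.float32)))
# plan px: fit predicted yaw with colour pixels on known planes (top)
f=grab('top');im=f['image'].astype(int)
org=(im[...,0]>70)&(im[...,0]>2*im[...,2]+10)&(im[...,0]>1.5*im[...,1])
v,u=np.nonzero(org); k=(abs(u-308)<30)&(abs(v-200)<30); u,v=u[k],v[k]
A=atz(f,np.c_[u,v],.156);print(cv2.minAreaRect(A[v<204][:,:2].astype(np.float32)))
t=v>207; B=atz(f,np.c_[u,v],.132)[t]; print(B.mean(0),B.min(0),B.max(0)); print([(r,u[v==r].min(),u[v==r].max()) for r in sorted(set(v))])
E
```

```text
top flange 0.12245497992610646 0.5818378925323486 -0.06340630352497101 0.06440793722867966 meanz lo/hi x 0.12242190703144125 0.12228072621803285
plate 263 z 0.15534798115521828 mean [ 0.58787924 -0.06257268  0.15544572] x 0.5553528033973759 0.6186705478340855 y -0.07808897807470493 -0.046983926660414295 ((0.58701092004776, -0.06236075609922409), (0.030830267816781998, 0.06309059262275696), 89.01639556884766)
tongue 50 z 0.13117982624559238 mean [ 0.54041133 -0.06275514  0.13109659] x 0.5208815018945231 0.6290299995370328 y -0.06744431414944768 -0.054352942395588966 ((0.574903666973114, -0.06216005980968475), (0.10788992047309875, 0.011480643413960934), 2.2121481895446777)
side flange 0.12451613218409044 0.582538366317749 -0.06246127933263779 0.06676184386014938 meanz lo/hi x 0.12441953763133358 0.12443952407017674
plate 115 z 0.15724396351638997 mean [ 0.58756963 -0.06928176  0.15721043] x 0.5565009296906135 0.6174532083374975 y -0.08449398043709128 -0.05479918407466613 ((0.5866535902023315, -0.06869351118803024), (0.027965236455202103, 0.060247235000133514), 85.25652313232422)
tongu
[... 1476 characters left out ...]
int64(203), np.int64(304), np.int64(314)), (np.int64(204), np.int64(304), np.int64(314)), (np.int64(205), np.int64(307), np.int64(311)), (np.int64(208), np.int64(307), np.int64(310)), (np.int64(209), np.int64(307), np.int64(310)), (np.int64(210), np.int64(307), np.int64(310)), (np.int64(211), np.int64(307), np.int64(310)), (np.int64(212), np.int64(307), np.int64(310)), (np.int64(213), np.int64(307), np.int64(310)), (np.int64(214), np.int64(307), np.int64(310)), (np.int64(215), np.int64(307), np.int64(310)), (np.int64(216), np.int64(307), np.int64(310)), (np.int64(217), np.int64(307), np.int64(310)), (np.int64(218), np.int64(307), np.int64(310)), (np.int64(219), np.int64(307), np.int64(310))]
```

Flange top is about 0.1235, the jar is at (0.582,-0.063) and yaw is about 0. I'll move above the tongue at (0.537,-0.063), turning so that tool y points to -world y, which leaves wrist range for the cap later.

```bash
cat >> h.py <<'E'
def go(target,yaw_deg):
    """shift (cm, tool axes) and turn (deg about tool z) from the measured pose; yaw = direction of tool y, tool down"""
    o=ctrl.get_obs(); R=Ro.from_rotvec(o['ee_rot']).as_matrix()
    s=R.T@(np.array(target)-o['eef_pos'])*100
    y=np.degrees(np.arctan2(R[1,1],R[0,1])); print('t %.1f'%o['t'],'pos',np.round(o['eef_pos'],4),'yaw %.1f'%y,'shift',np.round(s,2),'turn %.1f'%-(yaw_deg-y),'F',np.round(o['wrist_force'],1),'M',np.round(o['moment'],2),'q6 %.2f'%o['joint_pos'][5])
E
python3 -c "
from h import *
go([.355,.2425,.214],-9); go([.537,-.063,.215],-90)"
```

```text
t 1.1 pos [0.1731 0.5483 0.2146] yaw 72.5 shift [-26.55 -23.69   0.06] turn 81.5 F [-0.3  0.3 -0.1] M [-0.01 -0.02  0.04] q6 -0.21
t 1.1 pos [0.1731 0.5483 0.2146] yaw 72.5 shift [-5.310e+01 -4.734e+01 -4.000e-02] turn 162.5 F [-0.3  0.3 -0.1] M [-0.01 -0.02  0.04] q6 -0.21
```

```bash
python3 -m handwheel '[-0.3,-3.3,-3,0,8, -0.3,-6.6,-6,0,16, -0.3,-10,-9,0,24, -0.3,-13.3,-11.9,0,32, -0.3,-16.6,-14.8,0,40, -0.3,-20,-17.8,0,48, -0.3,-23.3,-20.8,0,56, -0.3,-26.6,-23.7,0,64]' 10; python3 -c "
from h import *
go([.537,-.063,.215],-90)"
```

```text
t: 1.95
eef_pos: [0.3561, 0.2406, 0.2149]
ee_rot: [2.058, 2.373, 0.001]
wrist_force: [0.8, 1.6, -0.2]
width: 0.0328
finger_force: 0.0
t 1.9 pos [0.3561 0.2406 0.2149] yaw 8.2 shift [-3.262e+01  1.360e+01 -1.000e-02] turn 98.2 F [ 0.8  1.6 -0.2] M [-0.02 -0.01 -0.01] q6 0.17
```

```bash
python3 -m handwheel '[-0.3,-4,1.7,0,8.5, -0.3,-8,3.4,0,17, -0.3,-12,5.1,0,25.5, -0.3,-16,6.8,0,34, -0.3,-20,8.5,0,42.5, -0.3,-24,10.2,0,51, -0.3,-28.5,11.9,0,59.5, -0.3,-32.6,13.6,0,68]'; python3 -c "
from h import *
go([.537,-.063,.215],-90)"
```

```text
t: 2.75
eef_pos: [0.5388, -0.0623, 0.2147]
ee_rot: [3.034, 0.815, 0.001]
wrist_force: [0.6, 0.1, 0.3]
width: 0.0322
finger_force: 0.0
t 2.8 pos [ 0.5388 -0.0623  0.2147] yaw -59.9 shift [-0.19 -0.03 -0.03] turn 30.1 F [0.6 0.1 0.3] M [-0.03  0.11  0.  ] q6 0.71
```

```bash
python3 -m handwheel '[-0.3,-0.2,0,1,8, -0.3,-0.2,0,2,16, -0.3,-0.2,0,3,24, -0.3,-0.2,0,4,30, -0.3,-0.2,0,4.5,30, -0.3,-0.2,0,4.5,30]'; python3 -c "
from h import *
go([.537,-.063,.126],-90)
a=grab('top');b=grab('side')
c=np.hstack([cv2.resize(a['image'][150:260,250:360],(400,400),interpolation=2),cv2.resize(b['image'][165:275,235:345],(400,400),interpolation=2)])
cv2.imwrite('pics/c1.png',c[:,:,::-1])
print(proj(b,[[.537,-.063,.17]]),proj(a,[[.537,-.063,.17]]))"
```

```text
t: 3.35
eef_pos: [0.5358, -0.061, 0.1689]
ee_rot: [-3.141, -0.017, 0.002]
wrist_force: [0.2, 1.5, 0.1]
width: 0.0319
finger_force: 0.0
t 3.4 pos [ 0.5358 -0.061   0.1689] yaw -89.4 shift [0.13 0.21 4.29] turn 0.6 F [0.2 1.5 0.1] M [-0.03  0.15  0.02] q6 1.22
[[272.80116469 208.91705571]] [[309.19836827 210.87184571]]
```

View pics/c1.png

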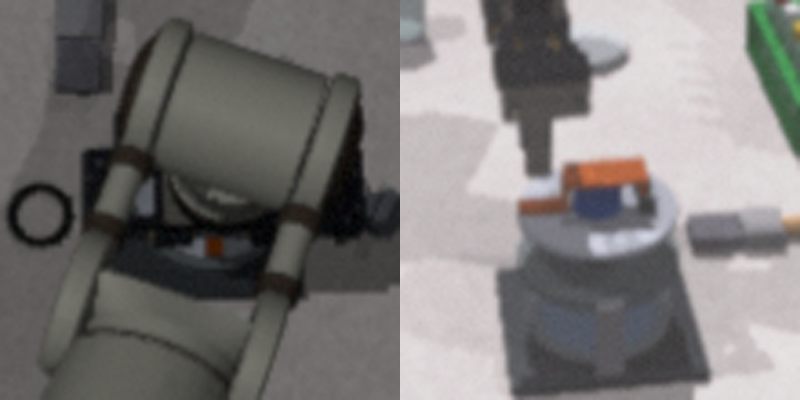

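The side view shows the fingers over the tongue, tip at about (273,213), clear of the plate. The top view shows the tongue end between the fingers. Next I descend.

```bash
python3 -m handwheel '[-0.3,0.1,0.2,1.5,0.5, -0.3,0.1,0.2,2.8,0.5, -0.3,0.1,0.2,3.6,0.5, -0.3,0.1,0.2,4.0,0.5, -0.3,0.1,0.2,4.2,0.5, -0.3,0.1,0.2,4.3,0.5, -0.3,0.1,0.2,4.3,0.5]'; python3 -c "
from h import *
go([.537,-.063,.126],-90)"
```

```text
t: 4.15
eef_pos: [0.5375, -0.0632, 0.1269]
ee_rot: [3.141, -0.001, 0.001]
wrist_force: [0.2, -0.6, -0.4]
width: 0.0324
finger_force: 0.0
t 4.2 pos [ 0.5375 -0.0632  0.1269] yaw -90.0 shift [-0.05 -0.02  0.09] turn -0.0 F [ 0.2 -0.6 -0.4] M [-0.07  0.19 -0.01] q6 1.23
```

```bash
python3 -m handwheel '[-0.3,0,0,0.1,0, -1,0,0,0.1,0, -1,0,0,0.1,0, -1,0,0,0.1,0, -1,0,0,0.1,0]' 12; python3 -c "
from h import *
go([.537,-.063,.126],-90)"
```

```text
t: 4.65
eef_pos: [0.5374, -0.0633, 0.1257]
ee_rot: [3.141, -0.001, 0.0]
wrist_force: [0.3, -0.2, -0.4]
width: 0.014
finger_force: 12.0
t 4.7 pos [ 0.5374 -0.0633  0.1257] yaw -90.0 shift [-0.04 -0.03 -0.03] turn -0.0 F [ 0.3 -0.2 -0.4] M [-0.03  0.16 -0.1 ] q6 1.23
```

Gripped at 14 mm width. Now I follow the hinge arc, first 20°.

```bash
python3 -m handwheel '[-1,0,0,-0.35,0, -1,0.01,0,-0.7,0, -1,0.04,0,-1.05,0, -1,0.08,0,-1.4,0, -1,0.14,0,-1.75,0, -1,0.21,0,-2.1,0, -1,0.3,0,-2.43,0, -1,0.4,0,-2.78,0]'; python3 -c "
from h import *
go([.537,-.063,.126],-90)
b=grab('side','s2.png'); P,u,v=cloud(b); im=b['image'][v,u].astype(int)
m=(np.hypot(P[:,0]-.582,P[:,1]+.063)<.11)&(im[:,0]>70)&(im[:,0]>2*im[:,2]+10)&(im[:,0]>1.5*im[:,1])&(P[:,2]>.11)
q=P[m];print(len(q),q.min(0),q.max(0)); fl=(np.hypot(P[:,0]-.582,P[:,1]+.063)<.07)&(P[:,2]<.135)&(P[:,2]>.115); print(np.median(P[fl,2]))
r=q[q[:,2]>.145]; print(np.polyfit(r[:,0],r[:,2],1))
"
```

```text
t: 5.45
eef_pos: [0.5407, -0.0631, 0.1533]
ee_rot: [-3.141, 0.0, 0.003]
wrist_force: [-1.9, -1.1, -4.6]
width: 0.0136
finger_force: 12.0
t 5.5 pos [ 0.5407 -0.0631  0.1533] yaw -90.0 shift [-0.36 -0.01  2.73] turn -0.0 F [-1.9 -1.1 -4.6] M [-0.25  0.61 -0.06] q6 1.23
90 [ 0.5681112  -0.08419339  0.15708669] [ 0.62335169 -0.05595148  0.17433147]
0.12556313912791198
[-0.31404072  0.35313489]
```

```bash
python3 -m handwheel '[-1,0.25,0,-0.65,0, -1,0.55,0,-1.28,0, -1,0.92,0,-1.89,0, -1,1.33,0,-2.46,0, -1,1.78,0,-2.99,0, -1,2.29,0,-3.48,0, -1,2.84,0,-3.93,0, -1,3.41,0,-4.33,0]'; python3 -c "
from h import *
go([.537,-.063,.126],-90)
b=grab('side','s3.png'); P,u,v=cloud(b); im=b['image'][v,u].astype(int)
m=(np.hypot(P[:,0]-.602,P[:,1]+.063)<.13)&(im[:,0]>70)&(im[:,0]>2*im[:,2]+10)&(im[:,0]>1.5*im[:,1])&(P[:,2]>.11)
q=P[m];print(len(q),q.min(0),q.max(0)); fl=(np.hypot(P[:,0]-.582,P[:,1]+.063)<.07)&(P[:,2]<.135)&(P[:,2]>.115); print(np.median(P[fl,2]))
cv2.imwrite('pics/c3.png',cv2.resize(b['image'][150:260,235:345,::-1],(400,400),interpolation=2))
"
```

```text
t: 6.3
eef_pos: [0.5758, -0.0632, 0.1982]
ee_rot: [3.141, -0.0, 0.0]
wrist_force: [-5.1, -0.1, 0.2]
width: 0.0135
finger_force: 12.0
t 6.3 pos [ 0.5758 -0.0632  0.1982] yaw -90.0 shift [-3.88 -0.02  7.22] turn -0.0 F [-5.1 -0.1  0.2] M [-0.13  1.34  0.01] q6 1.25
3 [ 0.61267887 -0.07526481  0.1574604 ] [ 0.62970527 -0.07249179  0.18148584]
0.12429488436472602
```

View pics/c3.png

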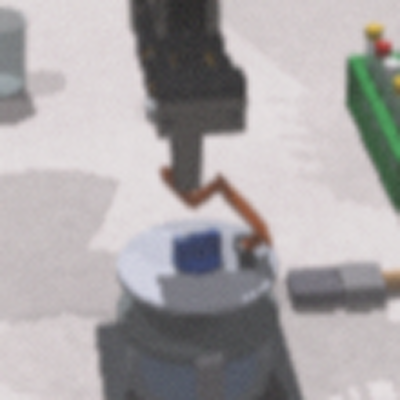

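The side crop shows the tab at about 55–60°, still held at the tongue, with the blue cap and its wing exposed below. I carry on to 100°.

```bash
python3 -m handwheel '[-1,0.61,0,-0.33,0, -1,1.26,0,-0.62,0, -1,1.92,0,-0.87,0, -1,2.6,0,-1.04,0, -1,3.3,0,-1.15,0, -1,4.0,0,-1.2,0, -1,4.7,0,-1.19,0, -1,5.4,0,-1.12,0]'; python3 -c "
from h import *
go([.537,-.063,.126],-90)"
```

```text
t: 7.15
eef_pos: [0.6317, -0.0635, 0.2113]
ee_rot: [3.14, -0.0, 0.009]
wrist_force: [0.2, -0.3, -0.0]
width: 0.0093
finger_force: 0.0
t 7.2 pos [ 0.6317 -0.0635  0.2113] yaw -90.0 shift [-9.52 -0.06  8.47] turn -0.0 F [ 0.2 -0.3 -0. ] M [0.07 0.16 0.  ] q6 1.28
```

The width is dropping, so the tongue has slipped out. I'll look.

```bash
python3 -c "
from h import *
b=grab('side');a=grab('top')
cv2.imwrite('pics/c4.png',np.hstack([cv2.resize(b['image'][150:260,235:345,::-1],(400,400),interpolation=2),cv2.resize(a['image'][150:260,250:360,::-1],(400,400),interpolation=2)]))
"
```

```text
(no output)
```

View pics/c4.png

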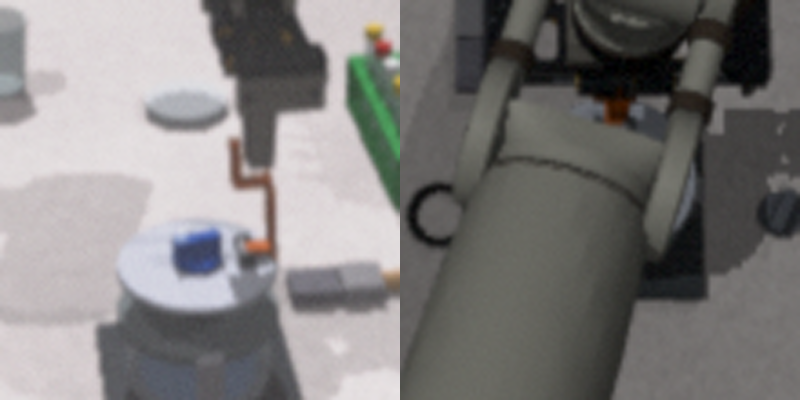

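The tab is upright at about 88°: tongue at about (300,189) in the side view, with the fingers now on its +x side. I'll go up and over to the cap's side, then push.

```bash
python3 -m handwheel '[-1,0,0,-2.5,0, -1,0,0,-4.5,0, -1,0,0,-4.5,0, -1,-3,0,-4.5,0, -1,-5.5,0,-4.5,0, -1,-5.5,0,-4.5,0, -1,-5.5,0,-2,0, -1,-5.5,0,0.8,0]';python3 -m handwheel '[-1,0,0,0.2,0, -1,0,0,0.2,0]'; python3 -c "
from h import *
go([.590,-.063,.201],-90); go([.65,-.063,.201],-90)"
```

```text
t: 8.05
eef_pos: [0.5759, -0.0634, 0.2002]
ee_rot: [3.141, -0.001, 0.007]
wrist_force: [-0.0, -0.3, 0.6]
width: 0.0005
finger_force: 0.0
t: 8.25
eef_pos: [0.5744, -0.063, 0.1972]
ee_rot: [-3.141, 0.001, 0.002]
wrist_force: [0.4, -0.5, -0.4]
width: 0.0003
finger_force: 0.0
t 8.2 pos [ 0.5744 -0.063   0.1972] yaw -90.0 shift [ 1.56  0.   -0.38] turn -0.0 F [ 0.4 -0.5 -0.4] M [-0.01  0.14 -0.01] q6 1.25
t 8.2 pos [ 0.5744 -0.063   0.1972] yaw -90.0 shift [ 7.56 -0.   -0.38] turn -0.0 F [ 0.4 -0.5 -0.4] M [-0.01  0.14 -0.01] q6 1.25
```

```bash
python3 -m handwheel '[-1,0.8,0,-0.4,0, -1,1.8,0,-0.4,0, -1,2.8,0,-0.4,0, -1,3.8,0,-0.4,0, -1,4.6,0,-0.4,0, -1,5.4,0,-0.4,0, -1,6.2,0,-0.4,0, -1,6.8,0,-0.4,0]'; python3 -c "
from h import *
go([.65,-.063,.201],-90)
b=grab('side');a=grab('top')
cv2.imwrite('pics/c5.png',np.hstack([cv2.resize(b['image'][150:260,235:345,::-1],(400,400),interpolation=2),cv2.resize(a['image'][150:260,250:360,::-1],(400,400),interpolation=2)]))
"
```

```text
t: 9.05
eef_pos: [0.6422, -0.0631, 0.2008]
ee_rot: [-3.141, 0.001, 0.004]
wrist_force: [-5.2, -0.5, -1.4]
width: 0.0007
finger_force: 1.9
t 9.1 pos [ 0.6422 -0.0631  0.2008] yaw -90.0 shift [ 0.78 -0.01 -0.02] turn -0.0 F [-5.2 -0.5 -1.4] M [-0.09  1.05  0.04] q6 1.29
```

View pics/c5.png

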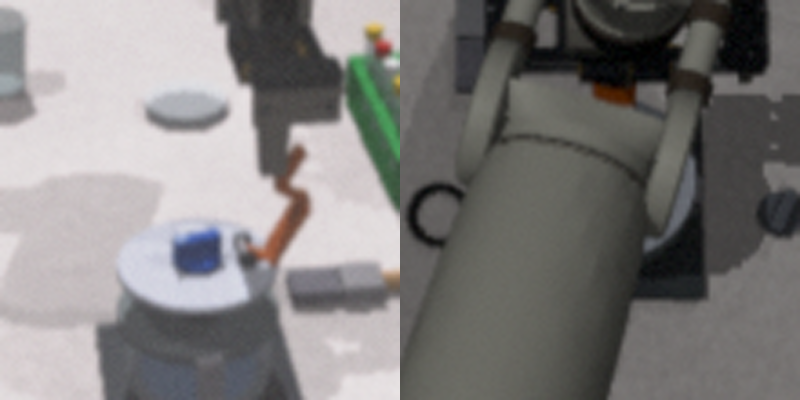

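The tab has gone over to about 117° and still resists at its normal ~5 N. I push a little further.

```bash
python3 -m handwheel '[-1,0.3,0,0,0, -1,0.6,0,0,0, -1,0.9,0,0,0, -1,0.9,0,0,0]';  python3 -c "
from h import *
go([.65,-.063,.201],-90)"
```

```text
t: 9.55
eef_pos: [0.6518, -0.0632, 0.2021]
ee_rot: [3.142, -0.0, 0.001]
wrist_force: [-3.6, 0.3, -0.1]
width: 0.0007
finger_force: 1.5
t 9.6 pos [ 0.6518 -0.0632  0.2021] yaw -90.0 shift [-0.18 -0.02  0.11] turn -0.0 F [-3.6  0.3 -0.1] M [-0.03  0.85  0.  ] q6 1.29
```

```bash
python3 -m handwheel '[-0.2,-2,0,0,0, -0.2,-5,0,-3,0, -0.2,-8,-4,-5,0, -0.2,-10,-8,-5,0, -0.2,-12,-12,-5,0, -0.2,-12,-16,-5,0, -0.2,-12,-20,-5,0, -0.2,-12,-20,-5,0]';  python3 -c "
from h import *
a=grab('top');b=grab('side')
cv2.imwrite('pics/c6.png',np.hstack([cv2.resize(b['image'][160:240,255:335,::-1],(400,400),interpolation=2),cv2.resize(a['image'][160:240,265:345,::-1],(400,400),interpolation=2)]))
for f in (a,b):
    im=f['image'].astype(int); P,u,v=cloud(f); I=im[v,u]
    m=(np.hypot(P[:,0]-.582,P[:,1]+.063)<.04)&(I[:,2]>1.25*I[:,0]+8)&(P[:,2]>.115)
    q=P[m]; print(len(q),np.histogram(q[:,2],bins=np.arange(.115,.16,.003))[0])
    h=q[q[:,2]>.1405]; 
    if len(h)>5: print('wing',h.mean(0),cv2.minAreaRect(h[:,:2].astype(np.float32)), np.median(h[:,2]))
    fl=(np.hypot(P[:,0]-.582,P[:,1]+.063)<.06)&(P[:,2]<.132)&(P[:,2]>.115)&(np.ptp(I,axis=1)<30); print('flange z',np.median(P[fl,2]))
    m=(np.hypot(P[:,0]-.63,P[:,1]+.063)<.13)&(I[:,0]>60)&(I[:,0]>2*I[:,2]+5)&(I[:,0]>1.5*I[:,1])&(P[:,2]>.12)
    q=P[m]; print('orange',len(q),q.min(0),q.max(0))
go([.582,-.063,.2],-90)
"
```

```text
t: 10.35
eef_pos: [0.5322, 0.1412, 0.2532]
ee_rot: [-3.139, -0.008, -0.008]
wrist_force: [1.5, -0.1, 0.6]
width: 0.0369
finger_force: 0.0
163 [ 0  6  6 25 42 19  6  2  6 15 24 11  1  0]
wing [ 0.58167331 -0.06260168  0.14598862] ((0.5815243721008301, -0.06296283006668091), (0.03695875033736229, 0.011737351305782795), 11.56383228302002) 0.1462775544725387
flange z 0.1224078748233601
orange 199 [ 0.62366343 -0.07976783  0.12136108] [ 0.67433834 -0.04839884  0.21657647]
121 [ 0  0  0  5 12 32 14  9 12 11 11 15  0  0]
wing [ 0.58283289 -0.06829086  0.14575089] ((0.5808032751083374, -0.06729772686958313), (0.03389354795217514, 0.013005062006413937), 8.930870056152344) 0.1464252282280376
flange z 0.12452741681592555
orange 54 [ 0.64011994 -0.08243466  0.12858764] [ 0.66622142 -0.05797958  0.21422505]
t 10.4 pos [0.5324 0.1375 0.2527] yaw -89.9 shift [ 4.91 20.06  5.29] turn 0.1 F [-0.  -0.1  0.4] M [-0.03  0.21 -0.03] q6 1.60
```

View pics/c6.png

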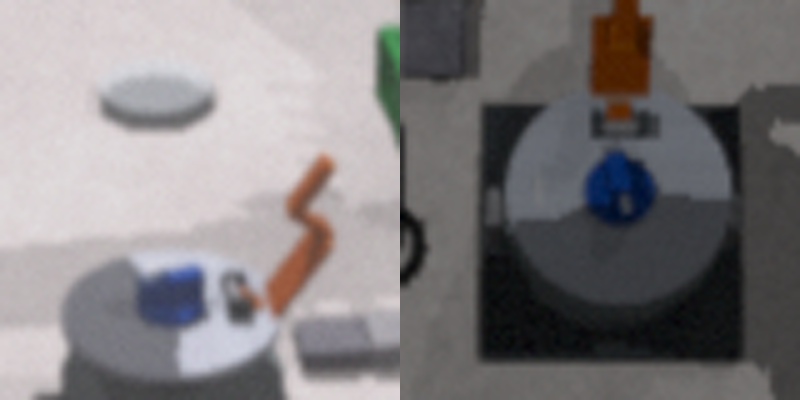

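Tab is open at about 2.2 rad, and the wing is at about 11° from +x, centred at (0.582,-0.063), top at 0.1465. Next I move above it with yaw -79° and opening ~37 mm.

```bash
python3 -m handwheel '[-0.3,1,4,0,-4, -0.3,2,8,0,-8, -0.3,3.5,12.5,0,-11, -0.3,4.5,17,0,-11, -0.3,4.9,20,0,-11, -0.3,4.9,20,2,-11, -0.3,4.9,20,4.5,-11, -0.3,4.9,20,6,-11]' 30; python3 -m handwheel '[-0.3,0,0,0.8,0, -0.3,0,0,0.8,0]'; python3 -c "
from h import *
go([.582,-.063,.137],-79)"
```

```text
t: 11.25
eef_pos: [0.5799, -0.0651, 0.1903]
ee_rot: [-3.127, -0.296, 0.001]
wrist_force: [-0.7, -0.7, -0.5]
width: 0.032
finger_force: 0.0
t: 11.45
eef_pos: [0.5799, -0.0634, 0.183]
ee_rot: [-3.127, -0.3, 0.002]
wrist_force: [0.2, 0.5, -0.3]
width: 0.0322
finger_force: 0.0
t 11.4 pos [ 0.5799 -0.0634  0.183 ] yaw -79.0 shift [ 0.22 -0.    4.6 ] turn -0.0 F [ 0.2  0.5 -0.3] M [ 0.01  0.08 -0.04] q6 1.06
```

Well aligned. I descend onto the wing and close with moderate grip.

```bash
python3 -m handwheel '[-0.3,0.2,0,1.5,0, -0.3,0.2,0,3,0, -0.3,0.2,0,4,0, -0.3,0.2,0,4.6,0, -0.3,0.2,0,4.6,0, -1,0.2,0,4.6,0, -1,0.2,0,4.6,0, -1,0.2,0,4.6,0]' 30; python3 -c "
from h import *
go([.582,-.063,.137],-79)"
```

```text
t: 12.25
eef_pos: [0.583, -0.0637, 0.1387]
ee_rot: [3.125, 0.301, 0.002]
wrist_force: [0.6, -1.9, 0.8]
width: 0.0115
finger_force: 30.0
t 12.2 pos [ 0.583  -0.0637  0.1387] yaw -79.0 shift [-0.09 -0.09  0.17] turn -0.0 F [ 0.6 -1.9  0.8] M [-0.26  0.17 -0.02] q6 1.07
```

```bash
python3 -m handwheel '[-1,0,0,-0.02,-5, -1,0,0,-0.04,-10, -1,0,0,-0.06,-15, -1,0,0,-0.08,-20, -1,0,0,-0.1,-25, -1,0,0,-0.13,-30, -1,0,0,-0.15,-35, -1,0,0,-0.17,-40]'; python3 -c "
from h import *
go([.582,-.063,.137],-79)"
```

```text
t: 13.05
eef_pos: [0.5832, -0.064, 0.1404]
ee_rot: [2.831, 1.355, 0.002]
wrist_force: [0.4, -3.6, -0.7]
width: 0.0116
finger_force: 30.1
t 13.1 pos [ 0.5832 -0.064   0.1404] yaw -38.9 shift [ 0.   -0.16  0.34] turn 40.1 F [ 0.4 -3.6 -0.7] M [-0.66 -0.08 -0.25] q6 0.36
```

Moment is -0.25 N m, so the cap is turning cleanly. Continuing.

```bash
python3 -m handwheel '[-1,0,0,-0.02,-5, -1,0,0,-0.04,-10, -1,0,0,-0.06,-15, -1,0,0,-0.08,-20, -1,0,0,-0.1,-25, -1,0,0,-0.13,-30, -1,0,0,-0.15,-35, -1,0,0,-0.17,-40]' | tail -3; python3 -c "
from h import *
go([.582,-.063,.137],-79)"; python3 -m handwheel '[-1,0,0,-0.02,-5, -1,0,0,-0.04,-10, -1,0,0,-0.06,-15, -1,0,0,-0.08,-20, -1,0,0,-0.1,-25, -1,0,0,-0.13,-30, -1,0,0,-0.15,-35, -1,0,0,-0.17,-40]' | tail -3; python3 -c "
from h import *
go([.582,-.063,.137],-79)"
```

```text
wrist_force: [2.0, -3.8, -0.8]
width: 0.0118
finger_force: 30.1
t 13.8 pos [ 0.5836 -0.0642  0.1422] yaw 1.1 shift [ 0.12 -0.16  0.52] turn 80.1 F [ 2.  -3.8 -0.8] M [-0.76 -0.4  -0.19] q6 -0.33
wrist_force: [3.4, -2.8, -2.2]
width: 0.0118
finger_force: 30.1
t 14.7 pos [ 0.584  -0.0641  0.144 ] yaw 41.1 shift [ 0.21 -0.08  0.7 ] turn 120.1 F [ 3.4 -2.8 -2.2] M [-0.61 -0.64 -0.24] q6 -1.03
```

```bash
python3 -m handwheel '[-1,0,0,-0.01,-3, -1,0,0,-0.03,-6, -1,0,0,-0.04,-9, -1,0,0,-0.05,-12, -1,0,0,-0.05,-12]' | tail -3; python3 -c "
from h import *
go([.582,-.063,.137],-79)"
```

```text
wrist_force: [4.9, -3.5, -1.5]
width: 0.0113
finger_force: 30.0
t 15.2 pos [ 0.584  -0.064   0.1446] yaw 53.0 shift [ 0.22 -0.05  0.75] turn 132.0 F [ 4.9 -3.5 -1.5] M [-0.67 -0.82 -0.18] q6 -1.24
```

```bash
for i in 1; do python3 -m handwheel '[-1,0,0,-0.01,-1.5, -1,0,0,-0.02,-3, -1,0,0,-0.02,-3]' >/dev/null; python3 -c "
from h import *
go([.582,-.063,.137],-79)"; done; python3 -m handwheel '[-1,0,0,0,-1, -1,0,0,-0.01,-2, -1,0,0,-0.01,-2]'>/dev/null; python3 -c "
from h import *
go([.582,-.063,.137],-79)"
```

```text
t 15.4 pos [ 0.5841 -0.064   0.1447] yaw 55.9 shift [ 0.23 -0.04  0.77] turn 134.9 F [ 4.2 -3.8 -0.9] M [-0.63 -0.87 -0.19] q6 -1.29
t 15.8 pos [ 0.5841 -0.0639  0.1448] yaw 57.9 shift [ 0.23 -0.03  0.78] turn 136.9 F [ 4.5 -2.1 -1.7] M [-0.66 -0.82 -0.28] q6 -1.32
```

```bash
python3 -m handwheel '[-1,0,0,0,-1, -1,0,0,-0.01,-1.5, -1,0,0,-0.01,-1.5]'>/dev/null; python3 -c "
from h import *
go([.582,-.063,.137],-79)"; python3 -m handwheel '[-1,0,0,0,-1, -1,0,0,0,-1.5, -1,0,0,0,-1.5]'>/dev/null; python3 -c "
from h import *
go([.582,-.063,.137],-79)"
```

```text
t 16.1 pos [ 0.584  -0.0639  0.1449] yaw 59.4 shift [ 0.23 -0.03  0.79] turn 138.4 F [ 5.2 -2.8 -1.3] M [-0.64 -0.92 -0.22] q6 -1.35
t 16.4 pos [ 0.5841 -0.0639  0.145 ] yaw 60.9 shift [ 0.23 -0.02  0.79] turn 139.9 F [ 5.2 -3.3 -1.3] M [-0.68 -0.83 -0.25] q6 -1.38
```

```bash
python3 -m handwheel '[-1,0,0,0,-1, -1,0,0,0,-1.5, -1,0,0,0,-1.5]'>/dev/null; python3 -c "
from h import *
go([.582,-.063,.137],-79)"; python3 -m handwheel '[-1,0,0,0,-1, -1,0,0,0,-1, -1,0,0,0,-1]'>/dev/null; python3 -c "
from h import *
go([.582,-.063,.137],-79)"
```

```text
t 16.6 pos [ 0.5841 -0.0639  0.1449] yaw 62.4 shift [ 0.23 -0.02  0.79] turn 141.4 F [ 4.2 -3.  -1.6] M [-0.67 -0.88 -0.31] q6 -1.40
t 16.9 pos [ 0.5841 -0.0639  0.145 ] yaw 63.4 shift [ 0.23 -0.02  0.79] turn 142.4 F [ 4.7 -2.7 -1.6] M [-0.64 -0.86 -0.35] q6 -1.42
```

```bash
python3 -m handwheel '[-1,0,0,0,-1, -1,0,0,0,-1, -1,0,0,0,-1]'>/dev/null; python3 -c "
from h import *
go([.582,-.063,.137],-79)"; python3 -m handwheel '[-1,0,0,0,-1, -1,0,0,0,-1, -1,0,0,0,-1]'>/dev/null; python3 -c "
from h import *
go([.582,-.063,.137],-79)"
```

```text
t 17.2 pos [ 0.5841 -0.0639  0.145 ] yaw 64.3 shift [ 0.24 -0.01  0.8 ] turn 143.3 F [ 4.8 -2.7 -2.4] M [-0.64 -0.86 -0.39] q6 -1.44
t 17.6 pos [ 0.5841 -0.0639  0.145 ] yaw 65.3 shift [ 0.24 -0.01  0.8 ] turn 144.3 F [ 3.8 -2.2 -1.4] M [-0.6  -0.87 -0.5 ] q6 -1.45
```

The moment has climbed steadily to 0.5 N m at 144°, so the cap is at its stop. I ease back 2°, release, and rise straight up.

```bash
python3 -m handwheel '[-1,0,0,0,2, -0.4,0,0,0,2, -0.4,0,0,0,2, -0.4,0,0,0,2, -0.4,0,0,0,2, -0.4,0,0,-2,2, -0.4,0,0,-5,2, -0.4,0,0,-9,2]'|tail -3; python3 -c "
from h import *
go([.50,.14,.24],65)"
```

```text
wrist_force: [0.8, 0.1, -0.2]
width: 0.0279
finger_force: 0.0
t 18.4 pos [ 0.5809 -0.0622  0.2328] yaw 63.5 shift [16.27 14.49 -0.65] turn -1.5 F [ 0.8  0.1 -0.2] M [-0.02  0.03 -0.01] q6 -1.42
```

```bash
python3 -m handwheel '[-0.4,2.5,2.2,-1,0, -0.4,5,4.5,-1,0, -0.4,7.5,6.7,-1,0, -0.4,10,9,-1,0, -0.4,12.5,11.2,-1,0, -0.4,16,14.5,-1,0, -0.4,16,14.5,-1,0]'|tail -3;  python3 -c "
from h import *
a=grab('top');b=grab('side')
cv2.imwrite('pics/c7.png',np.hstack([cv2.resize(b['image'][150:260,235:345,::-1],(400,400),interpolation=2),cv2.resize(a['image'][150:260,250:360,::-1],(400,400),interpolation=2)]))
for f in (a,b):
    im=f['image'].astype(int); P,u,v=cloud(f); I=im[v,u]
    m=(np.hypot(P[:,0]-.582,P[:,1]+.063)<.04)&(I[:,2]>1.25*I[:,0]+8)&(P[:,2]>.145)
    h=P[m]; print('wing',len(h),cv2.minAreaRect(h[:,:2].astype(np.float32)), np.median(h[:,2]))
    m=(np.hypot(P[:,0]-.63,P[:,1]+.063)<.13)&(I[:,0]>60)&(I[:,0]>2*I[:,2]+5)&(I[:,0]>1.5*I[:,1])&(P[:,2]>.12)
    q=P[m]; print('orange',len(q),q.min(0),q.max(0))
"
```

```text
wrist_force: [-0.4, -0.6, 0.5]
width: 0.0275
finger_force: 0.0
wing 57 ((0.5816609859466553, -0.0631319060921669), (0.011753709055483341, 0.037655655294656754), 58.000457763671875) 0.15234388044395614
orange 199 [ 0.62369987 -0.07987516  0.12173122] [ 0.67400047 -0.04835494  0.21988587]
wing 53 ((0.5816428661346436, -0.06713832914829254), (0.012951549142599106, 0.03632660210132599), 60.44429016113281) 0.15255123205386914
orange 50 [ 0.64031777 -0.08102134  0.12752962] [ 0.66866444 -0.05658823  0.2150267 ]
```

View pics/c7.png

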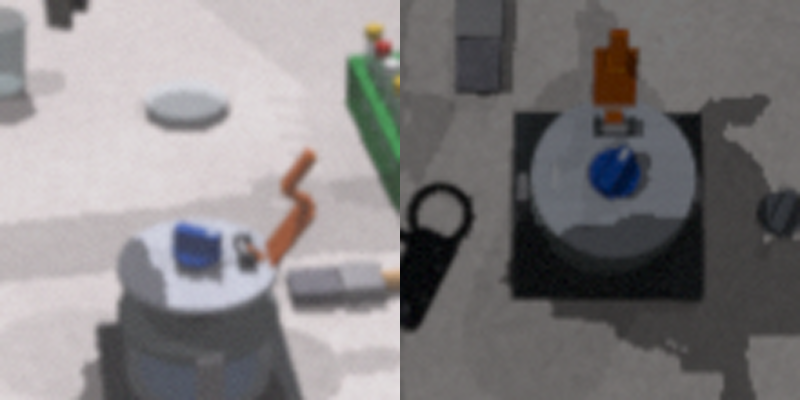

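The wing lies at about 148–150° (2.6 rad) and has risen 6 mm. The tab is open and the O-ring and spare cap are where they were, so I hand in.

```bash
python3 -c "
from plant import ctrl
print(ctrl.hand_in())"
```

```text
the job is handed in; nothing more can be done
None
```

The vent is open and the job is handed in after about 19 s of the 72 s; the judge's verdict was not reported back. The tab is flipped back clear of the cap (about 2.2 rad), and the cap is unscrewed to its stop (about 2.6 rad, peak moment about 0.5 N m). The tongue slipped out of the grip once, near upright, so I pushed the tab the rest of the way from the cap's side.

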